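Probe the trivet stand's slot and present the depth gauge

ROBOT

A 6-joint arm with a two-finger parallel gripper is mounted at the origin on a cart in front of the work surface, level with it; the furniture and walls round the work are solid. World frame = base frame: x ahead of the robot, y to its left, z up, the work surface at z = 0. Lengths are in m, angles in rad, forces in N, time in s.
With the tool pointing down it reaches from about 0.25 to 0.725 m from the base axis. Payload 9.7 kg.
Tool frame: the origin (TCP) lies on the centre line of the jaws, within the pads' length; the fingertips stand 8 mm ahead of it and the grasp point (between the pads) lies 11 mm behind it; z points along the fingers, y is the line along which they close (so a half turn about z gives the same grasp; the last joint's range is limited). The gripper opens to 85 mm and grips with 20 to 120 N. Pads are 22 mm wide; open, the fingers measure 114 mm over their backs; the gripper's body (76 mm by 85 mm) begins 54 mm behind the grasp point. The pads swing forward as they close: fully open they stand 13 mm farther back than shut.
Start: joints at [1.186, 0.087, 0.176, 1.66, 0, 1.571], TCP at [0.206, 0.51, 0.204] pointing down, gripper open.
Joint ranges: [-3.13, 3.13], [-0.85, 1.81], [-1.15, 1.24], [-2.2, 2.28], [-1.44, 1.52], [-3.14, 3.14]. Speed limits (rad/s): [2.22, 2.22, 2.57, 3.14, 3.14, 3.14].

INTERFACE

Orientations are given as a 3x3 rotation matrix whose columns are the frame's x, y, z axes.
In Python, from cell import arm gives the robot as it stands. The module is installed in compiled form; this text tells all that it offers.
- The arm moves only by the tool jog_arm, never from a script. Its argument "targets" is a list of rows, each an object with "delta_pos": the shift along the tool's x, y, z in mm, a list of three; "twist": the turn about the tool's z in rad. In form: [{"delta_pos": [dx, dy, dz], "twist": twist}, ...]. A call has 1 to 20 rows; each row is the pose to reach, as a shift and turn from the pose commanded when the call began, along the tool's axes at that moment; what a row does not reach only later rows make up. A row lasts 1/12 s, in which the tool goes at most 41.7 mm and 7.16 degrees, less where a joint would pass 70% of its speed; a pose out of reach is approached as far as the arm can. A call with a gripper value outside its range is refused whole. "fingers" is the opening, from -1 (shut) to 1 (fully open), set as the call begins (left out, the last holds). The fingers move at their own pace and stop on an object; "force" is the grip in N (left out, the last holds). Time passes only in rows, so rows that repeat a pose let the fingers close. It gives the time, the measured TCP pose, the force, the opening and the grip force at its end, in the units of the state.
- arm.sense(): the state, without advancing time (a new reading comes with each control period).
- arm.get_image(name): name is "scene" or "top" or "wrist"; returns (picture, depth): 384x512x3 uint8, blue, green, red; 384x512 float32, m along the optical axis (not along the pixel's ray), 0 where there is no reading.
- arm.camera_model(name): a dict with "intrinsics" (3x3 intrinsics, pixels), "rvec" (rotation vector, rad) and "tvec" (3), from world to camera coordinates, as OpenCV has them. Camera axes: x right, y down, z forward; pixel columns grow to the right and rows downward; lengths in m; the calibration is good to about 2 mm. A picture is of the moment at which its call begins: read the wrist's pose just before it. camera_model takes no time and is no camera call; for the wrist camera it gives the pose at the moment of the call.
- arm.close_job(): hands the job in; it is judged then, once.
The state is a dict: "clock": time; "q": joint angles; "qd": joint speeds; "joint_efforts": joint torques, N m; "ee_pos": TCP position; "tcp_rot": TCP orientation; "force": force on the tool from outside, world axes, zero at the start; "wrist_torque": the same for the moment, N m; "width": finger opening in m; "grasp_force": force on a finger pad.
Only numpy, scipy, OpenCV 4.12 (cv2) and the standard library are available. Lean on these libraries where they do the work, as an engineer would, in place of code of your own. Each camera call takes 0.05 s, during which the arm holds its last target. There are 200 camera calls.

TASK

Check the slot of the long trivet stand with the depth gauge: draw the gauge out of its small holder and lower its blade into the slot of the longest wooden stand until the collar sits on top. Then draw it out again, turn it from upright to lying level so that the blade can be looked at, and keep it held there, still, with the whole gauge at least 20 cm above the table; finish while holding it. Do not put the blade into the shorter card stand, and leave the cup, tape and pliers where they are.

Things in the scene. Friction and masses are not known exactly. Their poses are not given: they have to be found in the camera images.
- depth_gauge: Depth gauge, 0.07 to 0.15 kg: flat steel blade (8 mm thick along x, 30 wide along y, 32 long), dark steel collar plate (26 x 50 mm, 32 to 38 mm above the tip), dark-wood handle (18 mm thick along x, 24 wide along y, 38 to 108 mm above the tip). Origin at the centre of the blade's tip, z from tip to handle. At the start it stands upright in the gauge holder, collar resting on the holder's top.
- gauge_tip (a point): Centre of the end of the gauge's blade (the gauge's origin).
- gauge_top (a point): Centre of the free end of the gauge's handle, 108 mm from the tip along the gauge's z.
- gauge_holder: The gauge holder: small slotted wooden block, 50 x 70 mm, top 43 mm above the table, slot 12 x 34 mm and 36 mm deep. Fixed. Origin at the centre of its underside on the table; x across the slot, y along the slot, z up. 
- trivet_stand: The trivet stand: the longest of the slotted wooden blocks, 60 x 150 mm, top 43 mm above the table, one slot 13 mm wide (along x), 70 mm long (along y) and 36 mm deep, open at the top only. Fixed. Origin at the centre of its underside on the table; x across the slot, y along the slot, z up. 
- trivet_stand_slot (a point): Centre of the mouth of the trivet stand's slot, on its top face, 43 mm above the table; x across the slot, y along it, z up.
- card_stand: The card stand: like the trivet stand but shorter, 60 x 90 mm, slot 13 x 40 mm, top 43 mm above the table. Not to be probed. It and the trivet stand may have changed places. Fixed. Origin at the centre of its underside on the table; x across the slot, y along the slot, z up. 
- card_stand_slot (a point): Centre of the mouth of the card stand's slot, on its top face.
- sake_cup: Bystander: green stoneware cup, 64 mm across, 50 mm high. Origin at the centre of its foot.
- tape_roll: Bystander: roll of masking tape lying flat, 105 mm across, 25 mm high. Origin at the centre of its underside.
- pliers: Bystander: pliers with black grips lying flat, 147 x 59 x 12 mm. Origin in the middle of the underside, x along them.
Mind the look-alikes: they are no part of the job. Leave any purple look-alike of the depth_gauge alone.

How it is judged:
By the outcome, as a careful person would: the job done as asked, in the order asked, and still so for the second after the job is handed in, while the arm keeps its last pose, push and grip.
It also fails if it takes over 45 s, if anything falls off the work surface, if the arm or the gripper's body presses on something with over 40 N, if the wrist force passes 120 N, or if a joint passes its speed limit or range.

## Working session

There is one attempt and no reset: what is moved stays moved. The work goes in short steps, Python scripts to look and compute and a tool call to move; the robot and the scene stay as the last step left them, time stands still between calls to the robot, and variables do not carry over. Pictures are saved under pics/ and viewed, at most 10 in all, crops included, and the job is handed in when it is done.

Besides the shell and the picture viewer there is one more tool, called after "Request:" as name(argument=value, ...) on one line, values as JSON. jog_arm: Moves the arm, as the interface text tells. Its arguments: {"type":"object","properties":{"targets":{"type":"array"},"fingers":{"type":"number"},"force":{"type":"number"}},"required":["targets"]}

```bash
mkdir -p pics; cat > h.py <<'E'
import numpy as np, cv2
from cell import arm
def cam(n):
    m=arm.camera_model(n); R=cv2.Rodrigues(np.array(m["rvec"],float))[0]
    return np.array(m["intrinsics"]),R,np.array(m["tvec"],float).ravel()
def ray(c,uv,z):
    K,R,t=c; o=-R.T@t; d=R.T@np.linalg.inv(K)@np.array([uv[0],uv[1],1.]); return o+d*(z-o[2])/d[2]
def cloud(c,dep):
    K,R,t=c; v,u=np.indices(dep.shape); P=np.stack([u*dep,v*dep,dep],-1)@np.linalg.inv(K).T
    return (P-t)@R
E
python3 - <<'E'
from h import *
for n in("top","scene"):
    c=cam(n);im,d=arm.get_image(n);cv2.imwrite(f"pics/{n}.png",im);np.savez(f"{n}.npz",im=im,d=d,K=c[0],R=c[1],t=c[2])
a=cv2.imread("pics/top.png");cv2.imwrite("pics/top_b.png",cv2.resize(a,(800,600)))
print(arm.sense())
E
```

```text
{'clock': 0.1, 'q': array([1.18599434e+00, 8.74208466e-02, 1.75232574e-01, 1.65979482e+00,
       1.57385161e-05, 1.57079242e+00]), 'qd': array([-0.00144692, -0.0010229 ,  0.00025447,  0.00149045,  0.00014256,
       -0.00310998]), 'joint_efforts': array([ 6.32262836e-04, -5.21562839e+01,  4.65655124e+01,  1.59118522e-02,
        6.64218828e-05, -4.86679915e-05]), 'ee_pos': array([0.2063664 , 0.50957044, 0.20325516]), 'tcp_rot': array([[-9.26874239e-01,  3.75371727e-01, -4.60070635e-04],
       [ 3.75372008e-01,  9.26873594e-01, -1.09407330e-03],
       [ 1.57431392e-05, -1.18676600e-03, -9.99999296e-01]]), 'force': array([-0.26632665, -0.48882282,  0.7452425 ]), 'wrist_torque': array([ 0.01556397,  0.01453303, -0.01051491]), 'grasp_force': 0.0, 'width': 0.08544707320780817}
```

View pics/top_b.png

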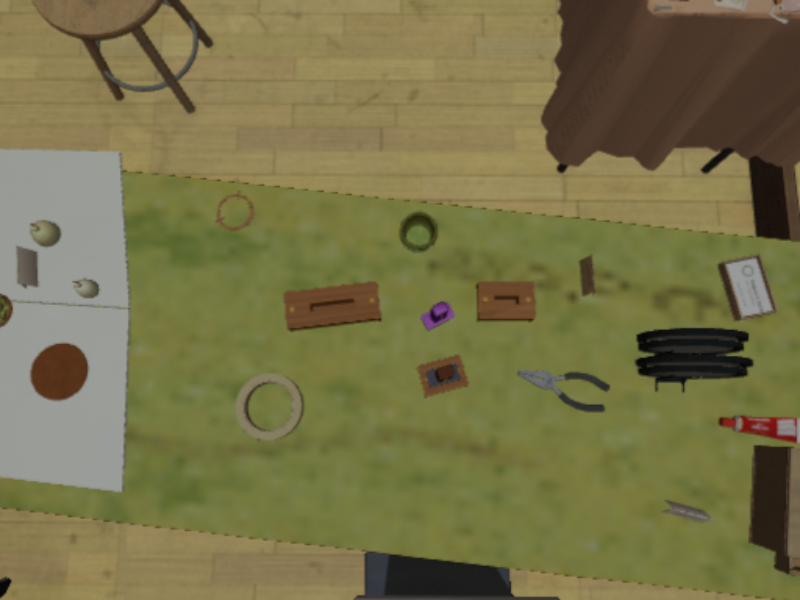

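View pics/scene.png

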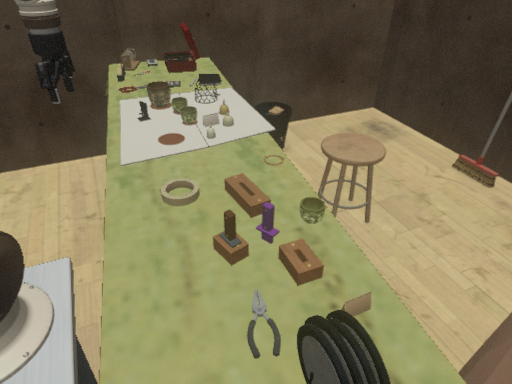

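Top view (800x600): candidates for the gauge are the dark-wood handle with dark collar in the small holder at (443,375), and the purple look-alike at (438,314), which I reject. Candidate slots are the long stand at (332,305), which is the trivet stand, and the short card stand at (506,300), which I reject. The tape is at (269,407), the cup at (418,232) and the pliers at (565,388).

```bash
python3 - <<'E'
from h import *
Z=np.load("top.npz");c=(Z["K"],Z["R"],Z["t"]);im=Z["im"];d=Z["d"]
P=cloud(c,d);s=512/800
def box(n,u0,u1,v0,v1,lo,hi):
    u0,u1,v0,v1=[int(q*s) for q in(u0,u1,v0,v1)]
    p=P[v0:v1,u0:u1].reshape(-1,3);p=p[(p[:,2]>lo)&(p[:,2]<hi)]
    r=cv2.minAreaRect(p[:,:2].astype(np.float32));b=cv2.boxPoints(r)
    e=[b[1]-b[0],b[2]-b[1]];e=max(e,key=np.linalg.norm)
    print(n,len(p),"z",np.median(p[:,2]).round(4),"c",np.round(r[0],4),"size",np.round(r[1],4),"long axis deg",np.degrees(np.arctan2(e[1],e[0])).round(1)%180)
box("trivet",275,395,270,340,.035,.05)
box("card",465,545,270,330,.035,.05)
box("holder",405,480,345,405,.035,.055)
box("handle",405,480,345,405,.09,.14)
box("purple",415,460,295,335,.01,.2)
box("cup",390,445,205,260,.02,.1)
K,R,t=c;print("cam",-R.T@t)
a=cv2.resize(im[195:275,165:360],None,fx=4,fy=4,interpolation=cv2.INTER_CUBIC);cv2.imwrite("pics/crop.png",a)
E
```

```text
trivet 1298 z 0.043 c [0.5981 0.1999] size [0.0603 0.1499] long axis deg 97.2
card 783 z 0.0429 c [ 0.6081 -0.0779] size [0.0593 0.0894] long axis deg 90.2
holder 487 z 0.0438 c [0.4872 0.0242] size [0.05   0.0698] long axis deg 105.5
handle 91 z 0.1177 c [0.4871 0.0242] size [0.0193 0.0237] long axis deg 107.1
purple 226 z 0.0472 c [0.5811 0.0314] size [0.0253 0.0502] long axis deg 116.2
cup 321 z 0.0464 c [0.719  0.0627] size [0.0615 0.0614] long axis deg 0.2
cam [0.41832701 0.08093177 1.06204196]
```

View pics/crop.png

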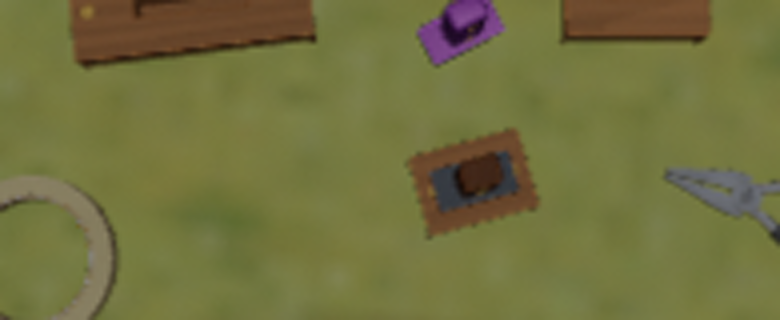

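The crop confirms it: the dark-wood handle on its steel collar at (480,175) sits in the small holder, the purple copy is at (465,20), and the long stand is at the left.

Jogging can't tilt the tool. So I'll grip the gauge across its y faces and, after probing, pivot it in the pads against the trivet stand's edge.

```bash
cat > d.py <<'E'
import sys
from h import *
def go(x,y,z,yaw=None):
    s=arm.sense();R=s["tcp_rot"];p=s["ee_pos"]
    d=R.T@(np.array([x,y,z])-p)*1000
    yw=np.degrees(np.arctan2(R[1,1],R[0,1]));tw=0
    if yaw is not None: tw=-np.radians((yaw-yw+180)%360-180)
    print("t",round(s["clock"],2),"p",p.round(4),"yaw",yw.round(1),"q6",s["q"][5].round(2),"delta",d.round(1),"twist",round(tw,3))
if __name__=="__main__": go(*map(float,sys.argv[1:]))
E
python3 d.py .487 .0242 .2 105.7
```

```text
t 0.1 p [0.2064 0.5096 0.2033] yaw 68.0 q6 1.57 delta [-442.3 -344.5    3.7] twist -0.659
```

Request:
jog_arm(targets=[{"delta_pos":[-442,-344,4],"twist":-0.66},{"delta_pos":[-442,-344,4],"twist":-0.66},{"delta_pos":[-442,-344,4],"twist":-0.66},{"delta_pos":[-442,-344,4],"twist":-0.66},{"delta_pos":[-442,-344,4],"twist":-0.66},{"delta_pos":[-442,-344,4],"twist":-0.66},{"delta_pos":[-442,-344,4],"twist":-0.66},{"delta_pos":[-442,-344,4],"twist":-0.66},{"delta_pos":[-442,-344,4],"twist":-0.66},{"delta_pos":[-442,-344,4],"twist":-0.66},{"delta_pos":[-442,-344,4],"twist":-0.66},{"delta_pos":[-442,-344,4],"twist":-0.66},{"delta_pos":[-442,-344,4],"twist":-0.66},{"delta_pos":[-442,-344,4],"twist":-0.66},{"delta_pos":[-442,-344,4],"twist":-0.66},{"delta_pos":[-442,-344,4],"twist":-0.66},{"delta_pos":[-442,-344,4],"twist":-0.66},{"delta_pos":[-442,-344,4],"twist":-0.66}], fingers=0.2, force=60)

```text
clock: 1.6
ee_pos: [0.4866, 0.0258, 0.1999]
tcp_rot: [[-0.962, -0.273, -0.0], [-0.273, 0.962, 0.0], [0.0, 0.0, -1.0]]
force: [0.3, 0.1, -0.3]
width: 0.0512
grasp_force: 0.0
```

```bash
python3 d.py .487 .0242 .086 105.7; python3 - <<'E'
from h import *
c=cam("wrist");im,d=arm.get_image("wrist");cv2.imwrite("pics/w1.png",im)
P=cloud(c,d).reshape(-1,3)
near=np.hypot(P[:,0]-.487,P[:,1]-.024)<.05
for n,lo,hi in(("holder",.038,.0475),("handle",.1,.13)):
    p=P[near&(P[:,2]>lo)&(P[:,2]<hi)]
    if len(p)>20:
        r=cv2.minAreaRect(p[:,:2].astype(np.float32));print(n,len(p),r)
E
```

```text
t 1.6 p [0.4866 0.0258 0.1999] yaw 105.8 q6 -0.22 delta [  0.   -1.7 113.9] twist 0.002
holder 1306 ((0.48845890164375305, 0.023317508399486542), (0.05005287379026413, 0.06974191218614578), 15.42403793334961)
handle 542 ((0.4875193238258362, 0.022810090333223343), (0.01766570471227169, 0.023578710854053497), 14.542309761047363)
```

View pics/w1.png

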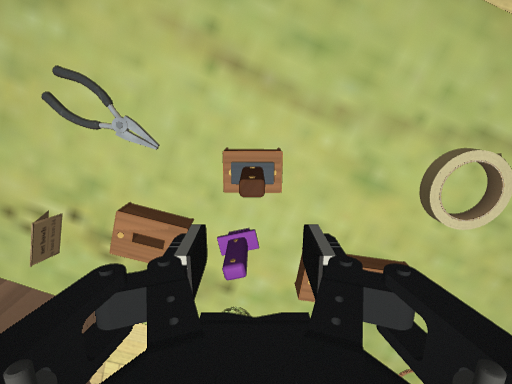

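The wrist view shows the gauge handle at (252,180) lined up between the fingers, with the purple copy apart at (235,255). I'm going down to grip it.

Request:
jog_arm(targets=[{"delta_pos":[0,-2,35],"twist":0},{"delta_pos":[0,-2,70],"twist":0},{"delta_pos":[0,-2,100],"twist":0},{"delta_pos":[0,-2,114],"twist":0},{"delta_pos":[0,-2,114],"twist":0}])

```text
clock: 2.07
ee_pos: [0.4852, 0.0241, 0.0825]
tcp_rot: [[-0.962, -0.274, -0.005], [-0.274, 0.962, -0.0], [0.005, 0.001, -1.0]]
force: [-0.2, 0.5, -0.3]
width: 0.0514
grasp_force: 0.0
```

Request:
jog_arm(targets=[{"delta_pos":[0,0,0],"twist":0},{"delta_pos":[0,0,0],"twist":0},{"delta_pos":[0,0,0],"twist":0},{"delta_pos":[0,0,0],"twist":0},{"delta_pos":[0,0,0],"twist":0},{"delta_pos":[0,0,0],"twist":0}], fingers=-1, force=60)

```text
clock: 2.57
ee_pos: [0.4885, 0.0235, 0.0881]
tcp_rot: [[-0.962, -0.272, 0.003], [-0.272, 0.962, 0.001], [-0.003, -0.0, -1.0]]
force: [-1.7, 1.5, 8.2]
width: 0.021
grasp_force: 58.8
```

Request:
jog_arm(targets=[{"delta_pos":[0,0,-20],"twist":0},{"delta_pos":[0,0,-40],"twist":0},{"delta_pos":[0,0,-70],"twist":0},{"delta_pos":[0,0,-100],"twist":0},{"delta_pos":[0,0,-100],"twist":0}])

```text
clock: 2.98
ee_pos: [0.4896, 0.0232, 0.1925]
tcp_rot: [[-0.962, -0.272, 0.009], [-0.272, 0.962, 0.0], [-0.008, -0.002, -1.0]]
force: [0.3, 0.6, -0.2]
width: 0.0212
grasp_force: 59.0
```

```bash
python3 d.py .598 .200 .18 97.2; python3 - <<'E'
from h import *
s=arm.sense();p0=s["ee_pos"];print(s["width"],s["grasp_force"],s["force"])
for n in("scene","top"):
    c=cam(n);im,d=arm.get_image(n);P=cloud(c,d);q=P.reshape(-1,3)
    g=q[(np.hypot(q[:,0]-p0[0],q[:,1]-p0[1])<.035)&(q[:,2]>.06)&(q[:,2]<p0[2]-.012)]
    if len(g): print(n,len(g),g.min(0).round(4),g.max(0).round(4))
    K,R,t=c;u=K@(R@(p0-[0,0,.05])+t);u=(u[:2]/u[2]).astype(int);print(u)
    if n=="scene": cv2.imwrite("pics/s2.png",cv2.resize(im[max(0,u[1]-50):u[1]+50,max(0,u[0]-60):u[0]+60],None,fx=5,fy=5))
E
```

```text
t 2.98 p [0.4896 0.0232 0.1925] yaw 105.8 q6 -0.23 delta [-152.3  140.7   13.5] twist 0.15
0.021244228704357278 59.02630090713501 [ 0.33712197  0.5831939  -0.22110541]
scene 351 [ 0.47   -0.0033  0.1154] [0.5068 0.0464 0.1805]
[230 202]
[285 235]
```

View pics/s2.png

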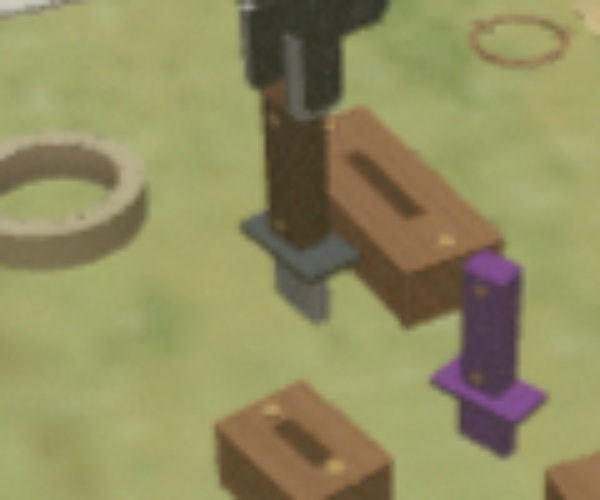

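The gauge is held upright with its blade bare at (305,290) in the crop. The holder below is empty and the purple copy is untouched. Next I'm moving above the long stand's slot.

Request:
jog_arm(targets=[{"delta_pos":[-37,35,0],"twist":0.05},{"delta_pos":[-66,61,10],"twist":0.1},{"delta_pos":[-95,88,20],"twist":0.15},{"delta_pos":[-124,115,30],"twist":0.15},{"delta_pos":[-145,134,38],"twist":0.15},{"delta_pos":[-152,141,40],"twist":0.15},{"delta_pos":[-152,141,40],"twist":0.15},{"delta_pos":[-152,141,40],"twist":0.15},{"delta_pos":[-152,141,40],"twist":0.15},{"delta_pos":[-152,141,40],"twist":0.15}])

```text
clock: 3.92
ee_pos: [0.5953, 0.1989, 0.1467]
tcp_rot: [[-0.992, -0.124, 0.001], [-0.124, 0.992, 0.0], [-0.001, -0.0, -1.0]]
force: [0.9, 0.2, -1.2]
width: 0.0212
grasp_force: 59.1
```

```bash
python3 d.py .598 .200 .120 97.2; python3 - <<'E'
from h import *
s=arm.sense();p0=s["ee_pos"]
c=cam("wrist");im,d=arm.get_image("wrist");cv2.imwrite("pics/w3.png",im)
P=cloud(c,d);np.savez("w3.npz",im=im,d=d,P=P)
q=P.reshape(-1,3);near=np.hypot(q[:,0]-p0[0],q[:,1]-p0[1])<.1
for n,lo,hi in(("stand",.039,.047),("collar",.095,.118)):
    p=q[near&(q[:,2]>lo)&(q[:,2]<hi)]
    if len(p)>20: print(n,len(p),cv2.minAreaRect(p[:,:2].astype(np.float32)),p.min(0),p.max(0))
for n in ("scene",):
    c=cam(n);im,d=arm.get_image(n);q=cloud(c,d).reshape(-1,3)
    g=q[(np.hypot(q[:,0]-p0[0],q[:,1]-p0[1])<.035)&(q[:,2]>.05)&(q[:,2]<p0[2]-.012)]
    print(len(g),g.min(0),g.max(0))
E
```

```text
t 3.92 p [0.5953 0.1989 0.1467] yaw 97.1 q6 0.2 delta [-2.8  0.7 26.7] twist -0.002
stand 6363 ((0.5992457866668701, 0.19902653992176056), (0.059606727212667465, 0.15032407641410828), 7.281135082244873) [0.56046465 0.12127971 0.03901107] [0.6374204  0.27619342 0.04559403]
collar 1304 ((0.5949995517730713, 0.19859082996845245), (0.026000048965215683, 0.050105128437280655), 6.676684856414795) [0.57954834 0.17245073 0.10192085] [0.61011552 0.22453227 0.1178071 ]
218 [0.57860154 0.17238247 0.06812853] [0.60843433 0.22328789 0.13380809]
```

View pics/w3.png

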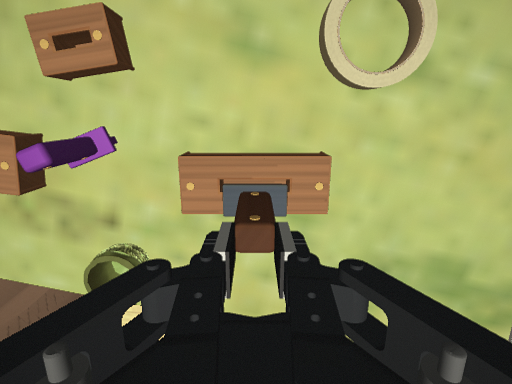

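The wrist view shows the collar at (255,200) above the long stand's slot at (255,185). The measured offset is 4.2 mm along tool -x. I'm lowering the gauge.

Request:
jog_arm(targets=[{"delta_pos":[-4,0,0],"twist":0},{"delta_pos":[-4,0,10],"twist":0},{"delta_pos":[-4,0,22],"twist":0},{"delta_pos":[-4,0,32],"twist":0},{"delta_pos":[-4,0,40],"twist":0},{"delta_pos":[-4,0,47],"twist":0},{"delta_pos":[-4,0,53],"twist":0},{"delta_pos":[-4,0,56],"twist":0},{"delta_pos":[-4,0,56],"twist":0},{"delta_pos":[-4,0,56],"twist":0}])

```text
clock: 4.85
ee_pos: [0.5995, 0.2006, 0.09]
tcp_rot: [[-0.992, -0.125, 0.0], [-0.125, 0.992, 0.0], [-0.0, 0.0, -1.0]]
force: [0.5, 0.5, -0.9]
width: 0.0211
grasp_force: 59.1
```

Request:
jog_arm(targets=[{"delta_pos":[0,0,2],"twist":0},{"delta_pos":[0,0,3],"twist":0},{"delta_pos":[0,0,3],"twist":0}])

```text
clock: 5.1
ee_pos: [0.6, 0.2008, 0.0881]
tcp_rot: [[-0.992, -0.125, 0.002], [-0.125, 0.992, 0.001], [-0.002, 0.0, -1.0]]
force: [-0.9, -0.4, 3.7]
width: 0.0209
grasp_force: 59.8
```

```bash
python3 - <<'E'
from h import *
s=arm.sense();p0=s["ee_pos"];print(p0,s["force"])
c=cam("wrist");im,d=arm.get_image("wrist")
q=cloud(c,d).reshape(-1,3);near=np.hypot(q[:,0]-p0[0],q[:,1]-p0[1])<.1
p=q[near&(q[:,2]>.046)&(q[:,2]<.06)];
h,e=np.histogram(p[:,2],bins=14,range=(.046,.06));print(h)
E
```

```text
[0.6000143  0.20083788 0.08811565] [-0.87051137 -0.44239206  3.68552292]
[ 19  48 350 629 159   5   0   9  19   2  11  12  10  14]
```

The collar top reads about 0.049 m and the contact force is up, so it is seated. I'll press slightly to confirm, then draw it out.

Request:
jog_arm(targets=[{"delta_pos":[0,0,1],"twist":0},{"delta_pos":[0,0,1.5],"twist":0},{"delta_pos":[0,0,1.5],"twist":0},{"delta_pos":[0,0,1.5],"twist":0}])

```text
clock: 5.48
ee_pos: [0.6004, 0.2009, 0.0881]
tcp_rot: [[-0.992, -0.125, 0.004], [-0.125, 0.992, 0.001], [-0.004, 0.001, -1.0]]
force: [-2.4, -0.5, 12.9]
width: 0.0212
grasp_force: 61.0
```

Request:
jog_arm(targets=[{"delta_pos":[0,0,-10],"twist":0},{"delta_pos":[0,0,-25],"twist":0},{"delta_pos":[0,0,-40],"twist":0},{"delta_pos":[0,0,-60],"twist":0},{"delta_pos":[0,0,-80],"twist":0},{"delta_pos":[0,0,-80],"twist":0}])

```text
clock: 5.98
ee_pos: [0.6007, 0.201, 0.1699]
tcp_rot: [[-0.992, -0.125, 0.005], [-0.125, 0.992, 0.002], [-0.005, 0.001, -1.0]]
force: [1.0, 0.1, 0.6]
width: 0.0214
grasp_force: 59.1
```

```bash
python3 d.py .652 .206 .15
```

```text
t 5.98 p [0.6007 0.201  0.1699] yaw 97.2 q6 0.2 delta [-51.4  -1.5  20.2] twist 0
```

It seated with 12.9 N on the stand, and now it's out. Next I'll go to the far side of the stand and lower there, so the blade is beside the stand's outer edge for the pivot.

Request:
jog_arm(targets=[{"delta_pos":[-20,0,0],"twist":0},{"delta_pos":[-40,0,0],"twist":0},{"delta_pos":[-46,0,15],"twist":0},{"delta_pos":[-46,0,40],"twist":0},{"delta_pos":[-46,0,60],"twist":0},{"delta_pos":[-46,0,68],"twist":0},{"delta_pos":[-46,0,68],"twist":0},{"delta_pos":[-46,0,68],"twist":0}], force=30)

```text
clock: 6.65
ee_pos: [0.6449, 0.2063, 0.0976]
tcp_rot: [[-0.992, -0.125, -0.0], [-0.125, 0.992, -0.0], [0.0, -0.0, -1.0]]
force: [-0.4, 0.7, -0.9]
width: 0.0208
grasp_force: 59.1
```

```bash
cat > arc.py <<'E'
from h import *
s=arm.sense();p=s["ee_pos"];R=s["tcp_rot"]
e=np.array([.5992,.1990])+.030*np.array([.992,.125])
for th in(0,15,30,45,60,70,75):
    a=np.radians(th);n=np.array([np.cos(a),np.sin(a)]);g=4*n+70*np.array([-np.sin(a),np.cos(a)])
    w=np.r_[e+g[0]/1000*np.array([.992,.125]),.043+(g[1]-11)/1000]
    print(th,(R.T@(w-p)*1000).round(1))
print(s["clock"],p,s["force"])
E
python3 arc.py
```

```text
0 [12.3 -1.5 -4.4]
15 [30.5 -1.5 -3. ]
30 [47.8 -1.5  3. ]
45 [62.9 -1.5 13.3]
60 [74.9 -1.5 27.2]
70 [80.7 -1.5 37.9]
75 [82.8 -1.5 43.7]
6.65 [0.64491856 0.20627437 0.09759379] [-0.41749439  0.69449986 -0.88349532]
```

Request:
jog_arm(targets=[{"delta_pos":[6,0,-4],"twist":0},{"delta_pos":[12,0,-4],"twist":0},{"delta_pos":[18,0,-4],"twist":0},{"delta_pos":[24,0,-4],"twist":0},{"delta_pos":[30,0,-3],"twist":0},{"delta_pos":[36,0,-1],"twist":0},{"delta_pos":[42,0,1],"twist":0},{"delta_pos":[48,0,3],"twist":0},{"delta_pos":[48,0,3],"twist":0}], fingers=-1, force=30)

```text
clock: 7.4
ee_pos: [0.5961, 0.2001, 0.094]
tcp_rot: [[-0.992, -0.125, -0.001], [-0.125, 0.992, -0.0], [0.001, -0.0, -1.0]]
force: [2.8, 0.3, 1.8]
width: 0.0212
grasp_force: 52.1
```

```bash
python3 arc.py; python3 - <<'E'
from h import *
s=arm.sense();print(s["grasp_force"],s["width"]);p0=s["ee_pos"]
c=cam("scene");im,d=arm.get_image("scene")
K,R,t=c;u=K@(R@(p0)+t);u=(u[:2]/u[2]).astype(int)
a=cv2.resize(im[u[1]-50:u[1]+50,u[0]-60:u[0]+60],None,fx=5,fy=5)
w,_=arm.get_image("wrist");cv2.imwrite("pics/m4.png",np.hstack([cv2.resize(a,(400,333)),cv2.resize(w,(400,333))]))
E
```

```text
0 [-36.9  -1.5  -8.1]
15 [-18.7  -1.5  -6.7]
30 [-1.4 -1.5 -0.6]
45 [13.7 -1.5  9.7]
60 [25.7 -1.5 23.5]
70 [31.4 -1.5 34.3]
75 [33.6 -1.5 40. ]
7.4 [0.59610104 0.20014614 0.09398005] [2.79478011 0.29568661 1.76058375]
52.12331771850586 0.021201814541409226
```

View pics/m4.png

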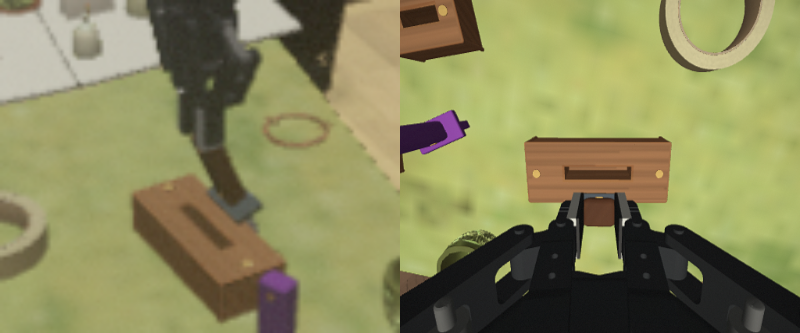

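The pivot works. In the scene view (left) the gauge at (225,180) leans about 30°, its blade over the stand's far edge; the wrist view (right) shows it still gripped at (600,210). I'm continuing the arc.

Request:
jog_arm(targets=[{"delta_pos":[5,0,3],"twist":0},{"delta_pos":[10,0,6.5],"twist":0},{"delta_pos":[14,0,10],"twist":0},{"delta_pos":[18,0,14],"twist":0},{"delta_pos":[22,0,18.5],"twist":0},{"delta_pos":[25.5,0,23.5],"twist":0},{"delta_pos":[28.5,0,28.5],"twist":0},{"delta_pos":[31,0,33],"twist":0},{"delta_pos":[33,0,36],"twist":0},{"delta_pos":[33,0,36],"twist":0}])

```text
clock: 8.33
ee_pos: [0.5629, 0.1961, 0.0612]
tcp_rot: [[-0.992, -0.125, -0.0], [-0.125, 0.992, 0.0], [0.0, 0.0, -1.0]]
force: [-14.7, -2.9, 30.3]
width: 0.021
grasp_force: 92.1
```

Request:
jog_arm(targets=[{"delta_pos":[0,0,-30],"twist":0},{"delta_pos":[0,0,-60],"twist":0},{"delta_pos":[0,0,-60],"twist":0},{"delta_pos":[0,0,-60],"twist":0}])

```text
clock: 8.67
ee_pos: [0.5646, 0.1963, 0.1191]
tcp_rot: [[-0.992, -0.125, 0.001], [-0.125, 0.992, 0.0], [-0.001, 0.0, -1.0]]
force: [0.3, 0.5, -1.6]
width: 0.021
grasp_force: 87.4
```

```bash
cat > ang.py <<'E'
from h import *
s=arm.sense();p=s["ee_pos"];R=s["tcp_rot"];print(s["clock"],p,s["force"],s["grasp_force"],s["width"])
def ang(tag):
    c=cam("scene");im,d=arm.get_image("scene")
    q=(cloud(c,d).reshape(-1,3)-p)@R*1000   # tool frame mm: -x = blade side, z down
    m=(abs(q[:,1])<26)&(q[:,0]<-14)&(q[:,0]>-105)&(q[:,2]<45)&(q[:,2]>-45)
    g=q[m];print("n",len(g),g.min(0).round(1) if len(g) else "")
    b=g[abs(g[:,1])<13]
    for lo in range(-105,-14,10):
        k=b[(b[:,0]>=lo)&(b[:,0]<lo+10)]
        if len(k)>3: print(lo,len(k),"z",np.percentile(k[:,2],[5,50,95]).round(1))
    K,Rc,t=c;u=K@(Rc@p+t);u=(u[:2]/u[2]).astype(int)
    cv2.imwrite(tag,cv2.resize(im[u[1]-50:u[1]+50,u[0]-60:u[0]+60],None,fx=5,fy=5))
import sys;ang(sys.argv[1])
E
python3 ang.py pics/m5.png
```

```text
8.6667 [0.56460755 0.19631935 0.11907924] [ 0.26034782  0.48533691 -1.57474387] 87.39455580711365 0.02095460551545117
n 213 [-79.4 -25.4 -35.9]
-75 8 z [11.8 24.9 30.7]
-65 16 z [2.5 3.8 7.5]
-55 34 z [-5.4  9.1 21.8]
-45 31 z [-15.4  -1.2  14.1]
-35 32 z [-26.7 -12.2  -1.8]
-25 27 z [-33.2 -19.4  -9.5]
```

View pics/m5.png

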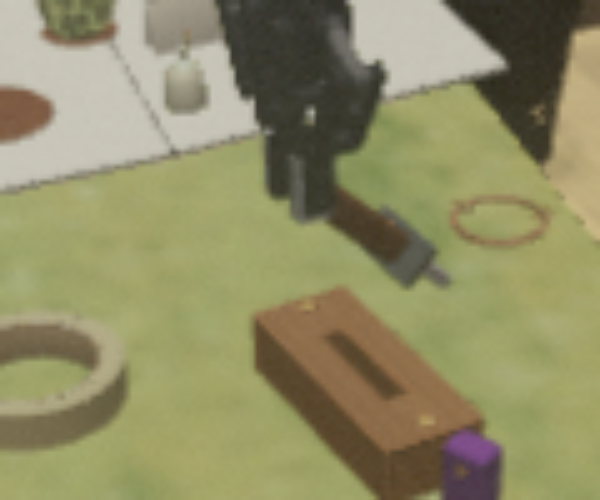

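The crop shows the gauge held with its blade down and outward, collar at (405,250) and tip at (440,275). The tip is about 26° below level. I'll finish levelling by resting the blade on the stand's top from the near side, clear of the slot.

Request:
jog_arm(targets=[{"delta_pos":[30,-1,0],"twist":0},{"delta_pos":[60,-2,0],"twist":0},{"delta_pos":[68,-2,10],"twist":0},{"delta_pos":[68,-2,25],"twist":0},{"delta_pos":[68,-2,38],"twist":0},{"delta_pos":[68,-2,44],"twist":0},{"delta_pos":[68,-2,44],"twist":0},{"delta_pos":[68,-2,44],"twist":0}], fingers=-1, force=30)

```text
clock: 9.38
ee_pos: [0.4964, 0.1855, 0.0732]
tcp_rot: [[-0.992, -0.125, -0.002], [-0.125, 0.992, -0.001], [0.002, -0.0, -1.0]]
force: [-3.0, -0.3, 8.7]
width: 0.0212
grasp_force: 89.8
```

```bash
python3 d.py .497 .186 .036; python3 ang.py pics/m6.png
```

```text
t 9.38 p [0.4964 0.1855 0.0732] yaw 97.2 q6 0.23 delta [-0.8  0.4 37.2] twist 0
9.3833 [0.49635707 0.18552527 0.07320232] [-2.99356812 -0.34465035  8.69577272] 89.79246854782104 0.021187998364872482
n 315 [-97.1 -26.  -37.1]
-105 4 z [31.9 33.2 33.3]
-95 6 z [29.6 30.6 32.4]
-85 20 z [16.8 31.2 43.4]
-75 13 z [-4.2 12.7 42.3]
-65 27 z [-5.6 -1.   7.1]
-55 37 z [-13.1  -1.4  14.2]
-45 30 z [-20.1 -11.2   0.2]
-35 34 z [-29.3 -20.   -6.2]
-25 32 z [-34.8 -25.9 -13.1]
```

Request:
jog_arm(targets=[{"delta_pos":[0,0,3],"twist":0},{"delta_pos":[0,0,6],"twist":0},{"delta_pos":[0,0,9],"twist":0},{"delta_pos":[0,0,12],"twist":0},{"delta_pos":[0,0,15],"twist":0}])

```text
clock: 9.85
ee_pos: [0.4957, 0.1855, 0.0588]
tcp_rot: [[-0.992, -0.125, -0.003], [-0.125, 0.992, -0.0], [0.003, 0.0, -1.0]]
force: [-9.1, -0.5, 14.3]
width: 0.0209
grasp_force: 93.5
```

Request:
jog_arm(targets=[{"delta_pos":[0,0,3],"twist":0},{"delta_pos":[0,0,6],"twist":0},{"delta_pos":[0,0,9],"twist":0},{"delta_pos":[0,0,12],"twist":0},{"delta_pos":[0,0,15],"twist":0}])

```text
clock: 10.27
ee_pos: [0.4969, 0.1857, 0.0435]
tcp_rot: [[-0.992, -0.125, -0.001], [-0.125, 0.992, 0.0], [0.001, 0.0, -1.0]]
force: [-2.4, 0.3, 8.7]
width: 0.0209
grasp_force: 91.9
```

```bash
python3 d.py .497 .186 .036;python3 ang.py pics/m7.png
```

```text
t 10.27 p [0.4969 0.1857 0.0435] yaw 97.2 q6 0.23 delta [-0.1  0.2  7.5] twist 0
10.2667 [0.49690193 0.18574168 0.04345161] [-2.364205    0.31978832  8.68547739] 91.92667365074158 0.020947362527124265
n 640 [-102.   -25.9  -42.6]
-105 13 z [-6.9 -5.4 -3. ]
-95 17 z [-11.2  -8.    3.4]
-85 24 z [-24.4  33.3  44.3]
-75 76 z [-23.5  19.3  44.2]
-65 52 z [-26.6 -12.9  44.5]
-55 44 z [-30.3 -14.9  44.6]
-45 53 z [-34.3 -21.2  44.6]
-35 48 z [-38.1 -25.7  44.5]
-25 48 z [-40.6 -28.3  44.5]
```

View pics/m7.png

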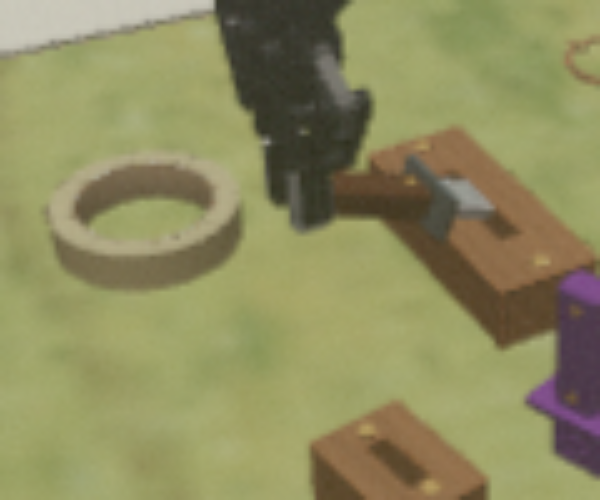

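The crop shows the gauge almost level, with the blade resting on the stand top at (470,195). I'll lower the last few millimetres, then lift and check the level from above.

Request:
jog_arm(targets=[{"delta_pos":[0,0,3],"twist":0},{"delta_pos":[0,0,6],"twist":0},{"delta_pos":[0,0,8],"twist":0},{"delta_pos":[0,0,8],"twist":0}])

```text
clock: 10.65
ee_pos: [0.4964, 0.1853, 0.0351]
tcp_rot: [[-0.992, -0.125, -0.002], [-0.125, 0.992, -0.001], [0.002, -0.001, -1.0]]
force: [-2.6, -0.5, 7.7]
width: 0.0208
grasp_force: 90.0
```

Request:
jog_arm(targets=[{"delta_pos":[0,0,-30],"twist":0},{"delta_pos":[0,0,-65],"twist":0},{"delta_pos":[0,0,-100],"twist":0},{"delta_pos":[0,0,-130],"twist":0},{"delta_pos":[0,0,-130],"twist":0},{"delta_pos":[0,0,-130],"twist":0},{"delta_pos":[0,0,-130],"twist":0}], fingers=-1, force=60)

```text
clock: 11.23
ee_pos: [0.4967, 0.1855, 0.164]
tcp_rot: [[-0.992, -0.125, -0.003], [-0.125, 0.992, -0.001], [0.003, -0.001, -1.0]]
force: [-0.3, -0.3, -1.7]
width: 0.0209
grasp_force: 87.4
```

```bash
cat > lv.py <<'E'
from h import *
s=arm.sense();p=s["ee_pos"];R=s["tcp_rot"];print(s["clock"],p.round(4),s["force"].round(1),s["grasp_force"])
for n in("top","scene"):
    c=cam(n);im,d=arm.get_image(n)
    q=(cloud(c,d).reshape(-1,3)-p)@R*1000
    print(n)
    for lo in range(-100,-10,5):
        k=q[(q[:,0]>=lo)&(q[:,0]<lo+5)&(abs(q[:,1])<11)&(abs(q[:,2])<60)]
        if len(k)>1: print(lo,len(k),np.percentile(k[:,2],[10,50,90]).round(1))
E
python3 lv.py
```

```text
11.2333 [0.4967 0.1855 0.164 ] [-0.3 -0.3 -1.7] 87.42522954940796
top
scene
-100 5 [-2.5 -2.4 -0.3]
-95 4 [-5.4 -4.1 -3. ]
-80 3 [-21.5 -21.3 -19.8]
-75 16 [-21.6 -20.  -17. ]
-70 13 [-21.1 -15.6  -6.7]
-65 16 [-22.6  -9.9  -2. ]
-60 15 [-25.  -19.9 -11. ]
-55 11 [-26.9 -20.8 -10.2]
-50 13 [-30.1 -27.2 -13.9]
-45 18 [-31.2 -25.4 -15.2]
-40 13 [-33.4 -29.8 -18.1]
-35 16 [-35.5 -30.7 -20.3]
-30 10 [-37.6 -34.6 -22.9]
-25 14 [-39.4 -38.  -26.3]
-20 10 [-42.9 -39.4 -30.7]
```

```bash
cat > wr.py <<'E'
from h import *
s=arm.sense();p=s["ee_pos"];R=s["tcp_rot"]
c=cam("wrist");im,d=arm.get_image("wrist")
P=cloud(c,d);q=((P-p)@R*1000);K,Rc,t=c
print("cam in tool",((-Rc.T@t-p)@R*1000).round(1))
m=(abs(q[...,1])<7)&(abs(q[...,0])<110)&(q[...,2]<40)&(d>0)
hsv=cv2.cvtColor(im,cv2.COLOR_BGR2HSV)
k=q[m];h=hsv[m]
for lo in range(-70,40,5):
    j=(k[:,2]>=lo)&(k[:,2]<lo+5)
    if j.sum()>3: print("z",lo,j.sum(),"x",np.percentile(k[j,0],[5,50,95]).round(1),"hsv",np.median(h[j],0))
E
python3 wr.py
```

```text
cam in tool [  64.8   -0.7 -170.3]
z -50 373 x [-15.2 -10.5  -7.5] hsv [ 11. 141.  97.]
z -45 651 x [-25.6 -16.3  -5. ] hsv [ 11. 145.  95.]
z -40 568 x [-37.3 -28.3  -3. ] hsv [ 11. 146.  94.]
z -35 292 x [-46.8 -41.6  -2.7] hsv [ 12. 144.  95.]
```

The wrist depth shows two things:
- **Grip:** the gauge slid back in the pads and is now held only by the handle's end, about 23° off level.
- **Position:** its end is 41 mm behind the TCP.

Rather than force it, I'll set it down on open table, let it lie flat, and regrip it near its middle.

Request:
jog_arm(targets=[{"delta_pos":[30,-8,0],"twist":0},{"delta_pos":[60,-16,0],"twist":0},{"delta_pos":[90,-24,0],"twist":0},{"delta_pos":[90,-24,35],"twist":0},{"delta_pos":[90,-24,70],"twist":0},{"delta_pos":[90,-24,100],"twist":0},{"delta_pos":[90,-24,120],"twist":0},{"delta_pos":[90,-24,135],"twist":0},{"delta_pos":[90,-24,145],"twist":0},{"delta_pos":[90,-24,151],"twist":0},{"delta_pos":[90,-24,151],"twist":0},{"delta_pos":[90,-24,151],"twist":0}])

```text
clock: 12.38
ee_pos: [0.4113, 0.1507, 0.0157]
tcp_rot: [[-0.992, -0.125, 0.0], [-0.125, 0.992, 0.0], [-0.0, 0.0, -1.0]]
force: [0.3, -0.6, -1.1]
width: 0.0209
grasp_force: 87.4
```

```bash
python3 d.py .41 .15 .012; python3 wr.py; python3 - <<'E'
from h import *
print(arm.sense()["force"])
E
```

```text
t 12.38 p [0.4113 0.1507 0.0157] yaw 97.2 q6 0.23 delta [ 1.4 -0.6  3.7] twist 0
cam in tool [  64.8   -0.7 -170.4]
z -50 395 x [-15.4 -10.8  -7.1] hsv [ 11. 141.  94.]
z -45 652 x [-26.  -16.6  -4.9] hsv [ 11. 145.  92.]
z -40 555 x [-37.7 -28.7  -3. ] hsv [ 11. 146.  91.]
z -35 282 x [-46.8 -41.6  -2.6] hsv [ 12. 144.  92.]
z 10 3218 x [-16.9  50.5 104.3] hsv [ 34. 107. 183.]
z 15 1363 x [-14.8  53.5 105.9] hsv [ 34. 107. 183.]
[-0.01477197 -0.28589146 -0.9291533 ]
```

Lowering 4 mm more, then opening gently, with the fingers kept on each side as guides.

Request:
jog_arm(targets=[{"delta_pos":[0,0,2],"twist":0},{"delta_pos":[0,0,4],"twist":0},{"delta_pos":[0,0,4],"twist":0},{"delta_pos":[0,0,4],"twist":0}])

```text
clock: 12.77
ee_pos: [0.4113, 0.1507, 0.0115]
tcp_rot: [[-0.992, -0.125, 0.0], [-0.125, 0.992, 0.0], [-0.0, 0.0, -1.0]]
force: [-0.6, 0.2, -0.5]
width: 0.0212
grasp_force: 87.4
```

Request:
jog_arm(targets=[{"delta_pos":[0,0,0],"twist":0},{"delta_pos":[0,0,0],"twist":0},{"delta_pos":[0,0,0],"twist":0},{"delta_pos":[0,0,0],"twist":0},{"delta_pos":[0,0,0],"twist":0},{"delta_pos":[0,0,0],"twist":0}], fingers=0.1)

```text
clock: 13.27
ee_pos: [0.4113, 0.1507, 0.0114]
tcp_rot: [[-0.992, -0.125, 0.0], [-0.125, 0.992, 0.0], [-0.0, 0.0, -1.0]]
force: [-0.1, -0.3, 0.1]
width: 0.0473
grasp_force: 0.0
```

Request:
jog_arm(targets=[{"delta_pos":[0,0,-40],"twist":0},{"delta_pos":[0,0,-80],"twist":0},{"delta_pos":[40,0,-110],"twist":0},{"delta_pos":[60,0,-130],"twist":0},{"delta_pos":[60,0,-130],"twist":0},{"delta_pos":[60,0,-130],"twist":0}])

```text
clock: 13.77
ee_pos: [0.3521, 0.1436, 0.143]
tcp_rot: [[-0.992, -0.125, 0.004], [-0.125, 0.992, 0.002], [-0.004, 0.001, -1.0]]
force: [-0.1, -0.3, 0.2]
width: 0.0471
grasp_force: 0.0
```

```bash
cat > find.py <<'E'
from h import *
s=arm.sense();print(s["clock"],s["ee_pos"],s["width"])
for n in("top","scene","wrist"):
    c=cam(n);im,d=arm.get_image(n);q=cloud(c,d);hsv=cv2.cvtColor(im,cv2.COLOR_BGR2HSV)
    m=(q[...,0]>.36)&(q[...,0]<.56)&(q[...,1]>.09)&(q[...,1]<.24)&(q[...,2]>.006)&(q[...,2]<.06)&(d>0)
    g=q[m];print(n,len(g))
    if len(g)>20:
        w=g[(hsv[m][:,0]<20)&(hsv[m][:,1]>80)]
        for k,a in(("all",g),("wood",w)):
            if len(a)<10: continue
            r=cv2.minAreaRect(a[:,:2].astype(np.float32));b=cv2.boxPoints(r);e=max([b[1]-b[0],b[2]-b[1]],key=np.linalg.norm)
            print(k,len(a),np.round(r[0],4),np.round(r[1],4),"dir",np.degrees(np.arctan2(e[1],e[0])).round(1),"z",np.percentile(a[:,2],[5,50,95]).round(4),a.min(0).round(3),a.max(0).round(3))
E
python3 find.py
```

```text
13.7667 [0.35208786 0.14356734 0.14300062] 0.04713832106298783
top 481
all 481 [0.4579 0.1618] [0.1364 0.1714] dir -0.9 z [0.0125 0.0195 0.0263] [0.371 0.094 0.006] [0.543 0.231 0.031]
wood 232 [0.4383 0.1539] [0.0687 0.0217] dir 7.9 z [0.0158 0.02   0.0232] [0.405 0.14  0.013] [0.473 0.169 0.026]
scene 427
all 427 [0.4576 0.1528] [0.1079 0.049 ] dir 17.7 z [0.0082 0.0173 0.0245] [0.403 0.133 0.006] [0.512 0.183 0.026]
wood 168 [0.4369 0.1527] [0.0664 0.0225] dir 7.7 z [0.015  0.0182 0.0211] [0.403 0.139 0.013] [0.47  0.168 0.023]
wrist 2184
all 2184 [0.4577 0.1601] [0.0486 0.1089] dir -3.1 z [0.0139 0.0194 0.0262] [0.403 0.135 0.006] [0.512 0.184 0.028]
wood 1158 [0.4389 0.1542] [0.071  0.0236] dir 7.9 z [0.0158 0.0198 0.0221] [0.403 0.138 0.008] [0.476 0.17  0.024]
```

The gauge lies flat, with the handle centred at (0.4388, 0.1540) and pointing 7.9°. All three views agree. I'll regrip about 64 mm from the tip.

```bash
python3 d.py .4477 .1552 .013 97.9
```

```text
t 13.92 p [0.3518 0.1431 0.1403] yaw 97.2 q6 0.26 delta [-96.8   0.  127.2] twist -0.013
```

Request:
jog_arm(targets=[{"delta_pos":[-35,0,0],"twist":-0.01},{"delta_pos":[-70,0,0],"twist":-0.01},{"delta_pos":[-97,0,10],"twist":-0.01},{"delta_pos":[-97,0,45],"twist":-0.01},{"delta_pos":[-97,0,80],"twist":-0.01},{"delta_pos":[-97,0,105],"twist":-0.01},{"delta_pos":[-97,0,120],"twist":-0.01},{"delta_pos":[-97,0,127],"twist":-0.01},{"delta_pos":[-97,0,127],"twist":-0.01},{"delta_pos":[-97,0,127],"twist":-0.01}])

```text
clock: 14.75
ee_pos: [0.448, 0.1552, 0.0142]
tcp_rot: [[-0.991, -0.135, -0.001], [-0.135, 0.991, -0.0], [0.001, -0.0, -1.0]]
force: [0.3, 0.3, -0.1]
width: 0.0472
grasp_force: 0.0
```

Request:
jog_arm(targets=[{"delta_pos":[0,0,0],"twist":0},{"delta_pos":[0,0,0],"twist":0},{"delta_pos":[0,0,0],"twist":0},{"delta_pos":[0,0,0],"twist":0},{"delta_pos":[0,0,0],"twist":0},{"delta_pos":[0,0,0],"twist":0}], fingers=-1, force=70)

```text
clock: 15.25
ee_pos: [0.4481, 0.1554, 0.0147]
tcp_rot: [[-0.991, -0.135, 0.0], [-0.135, 0.991, 0.0], [-0.0, 0.0, -1.0]]
force: [-0.1, 0.4, 0.4]
width: 0.0001
grasp_force: 0.0
```

Request:
jog_arm(targets=[{"delta_pos":[0,0,-15],"twist":0},{"delta_pos":[0,0,-40],"twist":0},{"delta_pos":[0,0,-75],"twist":0},{"delta_pos":[0,0,-110],"twist":0},{"delta_pos":[0,0,-145],"twist":0},{"delta_pos":[0,0,-180],"twist":0},{"delta_pos":[0,0,-215],"twist":0},{"delta_pos":[0,0,-245],"twist":0},{"delta_pos":[0,0,-265],"twist":0},{"delta_pos":[0,0,-270],"twist":0},{"delta_pos":[0,0,-270],"twist":0},{"delta_pos":[0,0,-270],"twist":0},{"delta_pos":[0,0,-270],"twist":0},{"delta_pos":[0,0,-270],"twist":0},{"delta_pos":[0,0,-270],"twist":0},{"delta_pos":[0,0,-270],"twist":0}])

```text
clock: 16.58
ee_pos: [0.4477, 0.1552, 0.2837]
tcp_rot: [[-0.991, -0.135, -0.001], [-0.135, 0.991, -0.0], [0.001, -0.0, -1.0]]
force: [-0.4, -0.0, 0.6]
width: 0.0001
grasp_force: 0.0
```

```bash
python3 lv.py; python3 wr.py; python3 - <<'E'
from h import *
p=arm.sense()["ee_pos"];im,_=arm.get_image("scene");K,R,t=cam("scene");u=K@(R@p+t);u=(u[:2]/u[2]).astype(int);print(u)
y,x=max(0,u[1]-60),max(0,u[0]-70)
a=cv2.resize(im[y:y+130,x:x+150],(450,390));w,_=arm.get_image("wrist")
cv2.imwrite("pics/fin.png",np.hstack([a,cv2.resize(w,(350,390))]))
E
```

```text
16.5833 [0.4477 0.1552 0.2837] [-0.4 -0.   0.6] 0.0
top
scene
-15 2 [-56.8 -49.4 -42. ]
cam in tool [  64.8   -0.7 -170.4]
z -70 376 x [-9.8  3.9 11.7] hsv [23. 18. 66.]
z -65 294 x [-7.1 10.5 11.2] hsv [25.  19.  71.5]
z -60 153 x [10.3 10.8 11.2] hsv [25. 18. 82.]
z -55 142 x [10.3 10.8 11.2] hsv [26. 18. 83.]
z -50 122 x [10.2 10.7 11.1] hsv [25. 18. 83.]
z -45 110 x [10.2 10.8 11.1] hsv [26. 18. 82.]
z -40 98 x [10.2 10.7 11. ] hsv [26. 18. 82.]
z -35 56 x [10.3 10.6 11. ] hsv [32. 49. 81.]
[187 117]
```

View pics/fin.png

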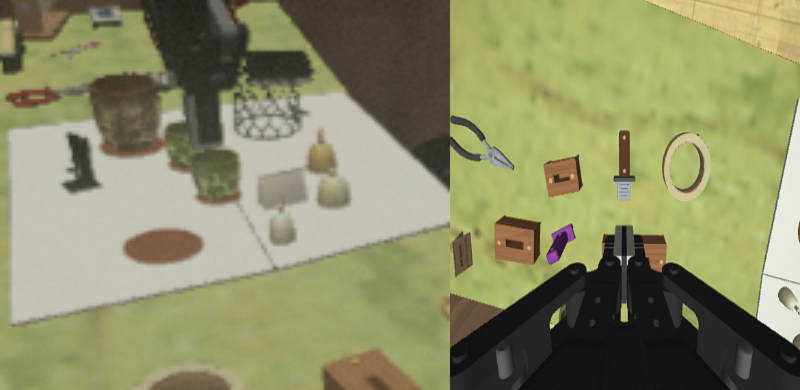

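I missed: the fingers shut over the handle without catching it. The wrist view shows the gauge lying at (624,165), undisturbed. The real fingertips must stand farther back than I assumed, so I'll measure them.

```bash
python3 - <<'E'
from h import *
s=arm.sense();p=s["ee_pos"];R=s["tcp_rot"]
for n in("scene","wrist"):
    c=cam(n);im,d=arm.get_image(n);q=(cloud(c,d).reshape(-1,3)-p)@R*1000
    g=q[(abs(q[:,0])<25)&(abs(q[:,1])<30)&(q[:,2]>-90)&(q[:,2]<60)]
    print(n,len(g),np.histogram(g[:,2],bins=range(-90,61,10))[0],g[:,2].max() if len(g) else "")
    k=g[g[:,2]>np.max(g[:,2])-6];print(k.mean(0))
E
python3 find.py
```

```text
scene 357 [53 61 49 63 61 54 16  0  0  0  0  0  0  0  0] -25.40421913676352
[  1.86260094  -5.71001979 -28.76196173]
wrist 7481 [3384 2147  728  499  475  248    0    0    0    0    0    0    0    0
    0] -31.908677912145432
[  9.38699995  -0.33952619 -35.43786719]
16.9333 [0.44795253 0.15532054 0.2843788 ] 0.0002072827273303397
top 2
scene 426
all 426 [0.4582 0.1522] [0.1072 0.0507] dir 19.9 z [0.0082 0.0173 0.0241] [0.403 0.133 0.006] [0.512 0.184 0.026]
wood 177 [0.4374 0.1511] [0.0677 0.0233] dir 8.4 z [0.0132 0.0182 0.0208] [0.403 0.138 0.01 ] [0.471 0.167 0.022]
wrist 1229
all 1229 [0.4585 0.1535] [0.1077 0.0483] dir 19.1 z [0.0164 0.0194 0.0261] [0.403 0.135 0.009] [0.511 0.183 0.028]
wood 636 [0.4398 0.1539] [0.0689 0.0228] dir 7.5 z [0.017  0.0201 0.0223] [0.405 0.139 0.012] [0.475 0.169 0.024]
```

The fingertips actually stand about 30 mm behind the reported TCP, which also explains the end-of-handle grip. I'm going down to a reported TCP z of about -0.022, slowing near the end.

Request:
jog_arm(targets=[{"delta_pos":[0,0,40],"twist":0},{"delta_pos":[0,0,80],"twist":0},{"delta_pos":[0,0,120],"twist":0},{"delta_pos":[0,0,160],"twist":0},{"delta_pos":[0,0,200],"twist":0},{"delta_pos":[0,0,235],"twist":0},{"delta_pos":[0,0,260],"twist":0},{"delta_pos":[0,0,275],"twist":0},{"delta_pos":[0,0,285],"twist":0},{"delta_pos":[0,0,290],"twist":0},{"delta_pos":[0,0,290],"twist":0},{"delta_pos":[0,0,290],"twist":0}], fingers=0.1)

```text
clock: 18.08
ee_pos: [0.4485, 0.1555, -0.0047]
tcp_rot: [[-0.991, -0.135, 0.001], [-0.135, 0.991, 0.0], [-0.001, 0.0, -1.0]]
force: [-0.7, 0.5, 0.8]
width: 0.0468
grasp_force: 0.0
```

Request:
jog_arm(targets=[{"delta_pos":[0,0,5],"twist":0},{"delta_pos":[0,0,10],"twist":0},{"delta_pos":[0,0,15],"twist":0},{"delta_pos":[0,0,16],"twist":0},{"delta_pos":[0,0,16],"twist":0}])

```text
clock: 18.5
ee_pos: [0.4476, 0.1552, -0.0221]
tcp_rot: [[-0.991, -0.135, -0.001], [-0.135, 0.991, -0.0], [0.001, -0.0, -1.0]]
force: [-0.1, 0.0, -0.3]
width: 0.0469
grasp_force: 0.0
```

Request:
jog_arm(targets=[{"delta_pos":[0,0,0],"twist":0},{"delta_pos":[0,0,0],"twist":0},{"delta_pos":[0,0,0],"twist":0},{"delta_pos":[0,0,0],"twist":0},{"delta_pos":[0,0,0],"twist":0},{"delta_pos":[0,0,0],"twist":0}], fingers=-1, force=70)

```text
clock: 19.0
ee_pos: [0.4483, 0.1554, -0.0211]
tcp_rot: [[-0.991, -0.135, 0.001], [-0.135, 0.991, 0.0], [-0.001, 0.0, -1.0]]
force: [-1.0, -1.6, 6.3]
width: 0.0225
grasp_force: 69.2
```

Gripped at 69 N; lifting.

Request:
jog_arm(targets=[{"delta_pos":[0,0,-10],"twist":0},{"delta_pos":[0,0,-30],"twist":0},{"delta_pos":[0,0,-60],"twist":0},{"delta_pos":[0,0,-95],"twist":0},{"delta_pos":[0,0,-130],"twist":0},{"delta_pos":[0,0,-165],"twist":0},{"delta_pos":[0,0,-200],"twist":0},{"delta_pos":[0,0,-235],"twist":0},{"delta_pos":[0,0,-260],"twist":0},{"delta_pos":[0,0,-275],"twist":0},{"delta_pos":[0,0,-280],"twist":0},{"delta_pos":[0,0,-280],"twist":0},{"delta_pos":[0,0,-280],"twist":0},{"delta_pos":[0,0,-280],"twist":0},{"delta_pos":[0,0,-280],"twist":0},{"delta_pos":[0,0,-280],"twist":0}])

```text
clock: 20.33
ee_pos: [0.4476, 0.1552, 0.2574]
tcp_rot: [[-0.991, -0.135, -0.002], [-0.135, 0.991, -0.001], [0.002, -0.0, -1.0]]
force: [-0.1, 0.1, -1.6]
width: 0.0219
grasp_force: 68.7
```

```bash
cat > lv2.py <<'E'
from h import *
s=arm.sense();p=s["ee_pos"];R=s["tcp_rot"];print(s["clock"],p.round(4),s["force"].round(1),s["grasp_force"],abs(s["qd"]).max())
for n in("scene","wrist"):
    c=cam(n);im,d=arm.get_image(n);q=(cloud(c,d).reshape(-1,3)-p)@R*1000
    g=q[(abs(q[:,1])<10)&(abs(q[:,0])<90)&(abs(q[:,0])>14)&(q[:,2]>-60)&(q[:,2]<20)]
    print(n,len(g))
    for lo in range(-90,90,6):
        k=g[(g[:,0]>=lo)&(g[:,0]<lo+6)]
        if len(k)>2: print(lo,len(k),"z",np.percentile(k[:,2],[5,50,95]).round(1),end=" | ")
    print()
E
python3 lv2.py; python3 find.py
```

```text
20.3333 [0.4476 0.1552 0.2574] [-0.1  0.1 -1.6] 68.6733877658844 0.007393924760704203
scene 184
-60 10 z [-39.5 -38.7 -37.7] | -54 14 z [-39.1 -38.2 -37.1] | -48 9 z [-38.6 -38.1 -37.6] | -42 7 z [-38.9 -38.5 -37.5] | -30 24 z [-46.4 -43.7 -23.5] | -24 13 z [-42.2 -40.7 -30.6] | -18 4 z [-42.3 -39.  -33.7] | 12 9 z [-40.4 -39.7 -35.7] | 18 16 z [-39.5 -38.7 -31.9] | 24 15 z [-39.9 -38.6 -32.4] | 30 18 z [-39.6 -38.3 -23.6] | 36 14 z [-39.  -38.  -36.8] | 42 29 z [-37.6 -31.9 -21.7] | 
wrist 4245
-42 198 z [-40.4 -39.5 -38.7] | -36 52 z [-48.2 -47.5 -46.8] | -30 652 z [-48.4 -46.8 -41.3] | -24 368 z [-44.  -43.2 -42.1] | -18 283 z [-44.2 -43.2 -42.1] | 12 324 z [-42.1 -41.1 -40.1] | 18 492 z [-41.8 -40.9 -39.9] | 24 515 z [-41.6 -40.5 -39.4] | 30 519 z [-41.4 -40.3 -39.2] | 36 551 z [-41.  -39.8 -38.4] | 42 291 z [-39.3 -37.1 -26.3] | 
20.4333 [0.44772853 0.15523015 0.25784983] 0.022090294879304775
top 2
scene 0
wrist 0
```

The gauge is held about 3.5° from level, its lowest point roughly 0.27 m above the table, and the arm is still. I'm handing in.

```bash
python3 -c "
from cell import arm
print(arm.close_job())"
```

```text
the job is handed in; nothing more can be done
None
```

I seated the gauge's collar on the long trivet stand, drew the gauge out, and handed the job in with it held still about 3.5° from level and roughly 27 cm up; to level it I leaned it on the stand, where the tip probably dipped about 1 cm into the same slot again, then set it down on the table and regripped it.

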